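# Release a capped bottle from the sloping vise and file it in the sample drawer

### The job

Slide the jaw of the sloping bottle vise fully open and lift the capped bottle out. Set it down gently, standing upright on the floor of the open sample drawer, then push the drawer fully home without toppling the bottle. Do not drop the bottle, leave the jaw open, and leave the two other bottles and the carton where they stand.

Things in the scene. Friction and masses are not known exactly. Their poses are not given: they have to be found in the camera images.
- vise: Fixed bottle vise of aluminium and dark steel. Origin: on the table, 65 mm straight below the seat point; x away from the robot at yaw 0, y left, z up. Its 130 x 178 mm bed rises at 30 degrees along +x, so the bed's upward normal leans 30 degrees back to -x: (-0.5, 0, 0.866) in this frame.
- seat (a point): Seat point on the bed's surface, where the bottle's underside stands. BED AXES: x = u, up the slope; y = v, level, to the left; z = n, normal to the bed. Fixed around it: a stop down the slope (face u = -25, 46 wide, 48 mm high in n), which carries the bottle when the jaw is open, and the fixed jaw (face v = -25, 20 thick, 50 long, 50 mm high). Bed from v = -63 to 115 mm.
- jaw (a joint): Sliding jaw: 0 = closed on the bottle, grows to 0.045 m (end stop) towards +v. 5 N of friction, stays where left. Closed: face at v = 25 mm, block to v = 45, 50 mm long in u; a lip (n = 64 to 70 mm) reaches over the bottle's shoulder to v = 21 mm, so the bottle cannot be lifted until the jaw is open. A low foot (to v = 103, n under 15 mm) carries the grip plate.
- jaw_grip (a point): Grip point on the upright aluminium plate that moves the jaw. Plate 12 mm thick in v, 30 mm wide in u, standing square to the bed, n = 12 to 92 mm. The point is in its middle plane, 14 mm below its top edge (v = 88, n = 78 mm when closed). Axes: bed axes, y = opening direction.
- bottle: White plastic bottle with white screw cap, 86 mm high, about 110 g, the only one in the vise. Body 50 mm in diameter to the flat shoulder at 62 mm; cap 38 mm in diameter from 62 to 86 mm. Origin: centre of the underside; z along its axis (at the start along n, 30 degrees from vertical). It starts at the seat point.
- cabinet: Fixed white box, 190 deep (x) x 150 wide (y) x 122 mm high, open to the front, that houses the sample drawer. Origin: centre of its underside, on the table; its open front is at x = -95 mm, facing the robot.
- drawer (a joint): Sample drawer: 0 = home (front panel against the box), grows as it comes out to -x of the cabinet, to 0.15 m. Starts partly open. Stays where it is left; about 3 N of friction, damping 8 N s/m; stops hard at home.
- drawer_floor (a point): Point on the drawer's inner floor (15 mm above the table) at the middle of the inside, 175 (x) x 116 mm (y); moves with the drawer. Axes as the cabinet's: front panel's inner face at x = -88, back wall at +87 mm. Side and back walls rise 45 mm above the floor. The standing bottle fits under the box's top.
- drawer_front (a point): Centre of the outer face of the drawer's front panel, 80 mm above the table; with the drawer home it lies at x = -107 mm in the cabinet's frame. Axes as the cabinet's (x points into the box: push this way). Panel 10 mm thick, 146 mm wide, its top edge 100 mm above the table; a 60 mm wide steel lip sticks out 9 mm at 37 mm above the table.
- bottle_b: Bystander: same kind of bottle, standing upright on the table beyond the vise. Origin: centre of the underside.
- bottle_c: Bystander: same kind of bottle, standing upright on the table to the right of the drawer box. Origin: centre of the underside.
- carton: Bystander: paper carton 45 x 45 x 100 mm standing on the table beyond the vise. Origin: centre of the underside.
Mind the look-alikes: they are no part of the job. What is shaped like the bottle but green is not meant. Leave any pink look-alike of the vise alone.

How it is judged:
By the outcome, as a careful person would: the job done as asked, in the order asked, and still so for the second after the job is handed in, with the robot touching nothing.
It also fails if it takes over 69 s, if anything falls off the work surface, if the arm or the gripper's body presses on something with over 40 N, if the wrist force passes 120 N, or if a joint passes its speed limit or range.

### The arm

A 6-joint arm with a two-finger parallel gripper is mounted at the origin on the work surface. World frame = base frame: x ahead of the robot, y to its left, z up, the work surface at z = 0. Lengths are in m, angles in rad, forces in N, time in s.
With the tool pointing down it reaches from about 0.4 to 0.925 m from the base axis. Payload 12.5 kg.
Tool frame: the origin (TCP) lies between the finger pads; the fingertips stand 14 mm ahead of it and the grasp point (between the pads) lies 5 mm behind it (arm.tip_reach is the distance from the TCP to the fingertips, in m); z points along the fingers, y is the line along which they close (so a half turn about z gives the same grasp; the last joint's range is limited). The gripper opens to 95 mm and grips with 3 to 60 N. Pads are 20 mm wide; open, the fingers measure 119 mm over their backs; the gripper's body (75 mm by 180 mm) begins 59 mm behind the grasp point.
Start: joints at [1.018, 0.491, 1.559, -0, 1.092, -0.106], TCP at [0.27, 0.564, 0.229] pointing down, gripper open.
Joint ranges: [-3.1, 3.1], [-0.84, 2.19], [0.05, 2.79], [-1.13, 4.28], [0.06, 2.93], [-2.69, 2.69]. Speed limits (rad/s): [2.22, 2.22, 2.79, 3.14, 3.14, 3.14].

### API

Orientations are given as a rotation vector (axis times angle).
In Python, from workcell import telemetry, imaging, workorder, arm gives the robot as it stands.
- The arm moves only by the tool play_rows, never from a script. Its argument "steps" is a list of rows, each an object of numbers: "hand": the closure, from 0 (fully open) to 1 (shut); "tx", "ty", "tz": the shift along the tool's x, y, z in cm; "ax", "ay", "az": the turn, a rotation vector about the tool's x, y, z in rad. In form: [{"hand": .., "tx": .., "ty": .., "tz": .., "ax": .., "ay": .., "az": ..}, ...]. A call has 1 to 20 rows; each row is the pose to reach, as a shift and turn from the pose commanded when the call began, along the tool's axes at that moment; what a row does not reach only later rows make up. A row lasts 1/12 s, in which the tool goes at most 41.7 mm and 7.16 degrees, less where a joint would pass 70% of its speed; a pose out of reach is approached as far as the arm can. A call with a gripper value outside its range is refused whole. The fingers move at their own pace and stop on an object; "squeeze" is the grip in N (left out, the last holds). Time passes only in rows, so rows that repeat a pose let the fingers close. It gives the time, the measured TCP pose, the force, the opening and the grip force at its end, in the units of the state.
- telemetry.get_obs(): the state, without advancing time (a new reading comes with each control period).
- imaging.capture(name): name is "side" or "top" or "wrist"; returns a dict with "image" (400x640x3 uint8, red, green, blue), "fx", "fy", "cx", "cy" (pixels), "pose" (4x4, takes a point from camera to world coordinates). Camera axes: x right, y up, looking along -z (the intrinsics and any distortion apply to the point x, -y, -z); pixel columns grow to the right and rows downward; lengths in m; the calibration is good to about 2 mm. The wrist camera is an equidistant fisheye: a pixel r from the principal point sees the ray r / f radians off the axis. A picture is of the moment at which its call begins. There is no depth.
- workorder.hand_in(): hands the job in; it is judged then, once.
The state is a dict: "clock": time; "joint_positions": joint angles; "qd": joint speeds; "tau": joint torques, N m; "ee_pos": TCP position; "eef_rot": TCP orientation; "force": force on the tool from outside, world axes, zero at the start; "moment": the same for the moment, N m; "width": finger opening in m; "grip_force": force on a finger pad.
Only numpy, scipy, OpenCV 4.12 (cv2) and the standard library are available. Lean on these libraries where they do the work, as an engineer would, in place of code of your own. Each camera call takes 0.05 s, during which the arm holds its last target. There are 200 camera calls.

## Working session

There is one attempt and no reset: what is moved stays moved. The work goes in short steps, Python scripts to look and compute and a tool call to move; the robot and the scene stay as the last step left them, time stands still between calls to the robot, and variables do not carry over. Pictures are saved under pics/ and viewed, at most 10 in all, crops included, and the job is handed in when it is done.

Besides the shell and the picture viewer there is one more tool, called after "Request:" by a JSON object that holds its "fn" and its "kwargs", one argument or row to a line. play_rows: Moves the arm, as the interface text tells. Its arguments: {"type":"object","properties":{"steps":{"type":"array"},"squeeze":{"type":"number"}},"required":["steps"]}

```bash
mkdir -p pics; ls
python3 - <<'E'
from workcell import telemetry, imaging, workorder, arm
import cv2,json,numpy as np
for n in ["top","side"]:
    c=imaging.capture(n); cv2.imwrite(f"pics/{n}0.png",c["image"][:,:,::-1]); print(n,c["fx"],c["fy"],c["cx"],c["cy"],np.round(c["pose"],4).tolist(),[k for k in c])
    np.savez(f"{n}0.npz",**c)
o=telemetry.get_obs();print(o)
print([a for a in dir(arm) if a[0]!='_'])
E
```

```text
pics
top 416.6104175664825 416.6104175664825 323.57316841590165 200.74267499029887 [[0.0005, 0.9803, -0.1976, 0.2735], [-1.0, 0.0023, 0.0086, -0.0936], [0.0089, 0.1976, 0.9803, 1.2581], [0.0, 0.0, 0.0, 1.0]] ['image', 'fx', 'fy', 'cx', 'cy', 'pose']
side 400.8913302492188 400.8913302492188 312.4371378152017 203.8184773280104 [[0.8543, 0.3587, -0.3761, 0.1444], [-0.5196, 0.5768, -0.6303, -0.6879], [-0.0092, 0.7339, 0.6792, 0.7538], [0.0, 0.0, 0.0, 1.0]] ['image', 'fx', 'fy', 'cx', 'cy', 'pose']
{'clock': 0.1, 'joint_positions': array([ 1.01839682e+00,  4.91502090e-01,  1.55942620e+00,  1.07820525e-05,
        1.09167608e+00, -1.05614348e-01]), 'qd': array([-2.48112882e-04, -7.31599502e-04, -1.40445429e-03, -4.37353567e-06,
       -1.26402447e-04,  4.16664992e-04]), 'tau': array([ 1.51825985e-03, -6.13617682e+01, -2.58612227e+01,  6.93912129e-02,
        4.69415775e-02, -6.26137307e-05]), 'ee_pos': array([0.26991595, 0.56347546, 0.22810545]), 'eef_rot': array([-6.95918947e-01, -3.06319903e+00,  1.49894714e-03]), 'force': array([0.28903697, 0.08077421, 0.06182166]), 'moment': array([-0.02206297, -0.02190547, -0.03326795]), 'grip_force': 0.0, 'width': 0.09486411121308021}
['PlanningError', 'tip_reach']
```

View pics/top0.png

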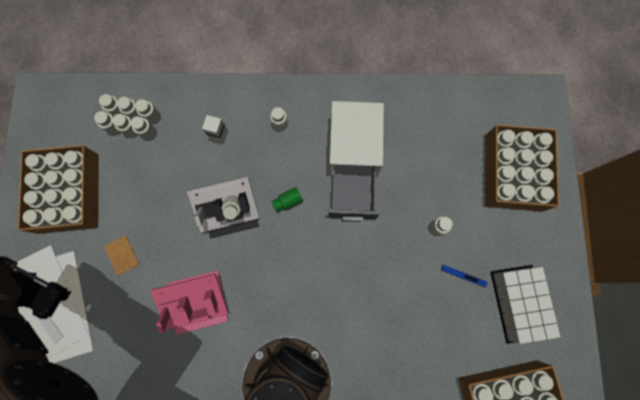

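View pics/side0.png

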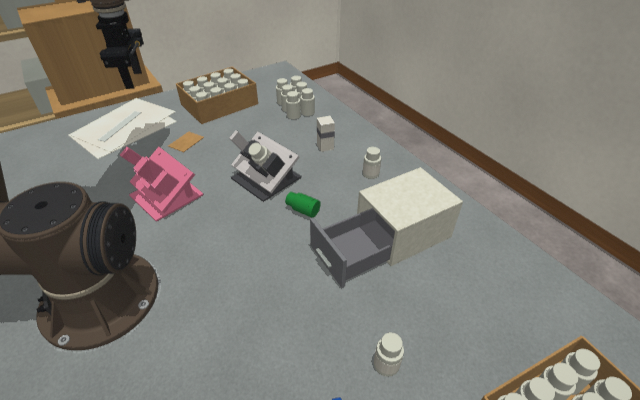

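```bash
cat > h.py <<'E'
import numpy as np,cv2
from scipy.spatial.transform import Rotation as R
def load(n): return dict(np.load(n))
def ray(c,p):
    d=np.array([(p[0]-c["cx"])/c["fx"],-(p[1]-c["cy"])/c["fy"],-1.]); P=c["pose"]; d=P[:3,:3]@d
    return P[:3,3],d/np.linalg.norm(d)
def onz(c,p,z):
    o,d=ray(c,p); return o+d*(z-o[2])/d[2]
def tri(c1,p1,c2,p2):
    o1,d1=ray(c1,p1);o2,d2=ray(c2,p2)
    s,t=np.linalg.lstsq(np.c_[d1,-d2],o2-o1,rcond=None)[0]
    a,b=o1+s*d1,o2+t*d2; return (a+b)/2,np.linalg.norm(a-b)
def proj(c,X):
    P=c["pose"]; q=P[:3,:3].T@(np.asarray(X)-P[:3,3]); return np.array([c["cx"]-c["fx"]*q[0]/q[2],c["cy"]+c["fy"]*q[1]/q[2]])
E
python3 - <<'E'
import cv2,numpy as np
t=cv2.imread("pics/top0.png");s=cv2.imread("pics/side0.png")
def crop(im,x,y,w,h,k):
    o=cv2.resize(im[y:y+h,x:x+w],None,fx=k,fy=k,interpolation=cv2.INTER_CUBIC)
    for i in range(0,w,10): cv2.line(o,(i*k,0),(i*k,6),(0,0,255),1)
    for i in range(0,h,10): cv2.line(o,(0,i*k),(6,i*k),(0,0,255),1)
    return o
a=crop(t,180,170,80,70,5); b=crop(s,225,125,80,75,5); d=crop(t,320,95,80,130,4)
M=np.zeros((600,800,3),np.uint8)
e=crop(s,300,160,170,130,2)
M[:350,:400]=a; M[:375,400:]=b
M[375:375+225,400:740]=e[:225]
cv2.imwrite("pics/m1.png",M)
cv2.imwrite("pics/m2.png",d)
E
```

```text
(no output)
```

View pics/m1.png

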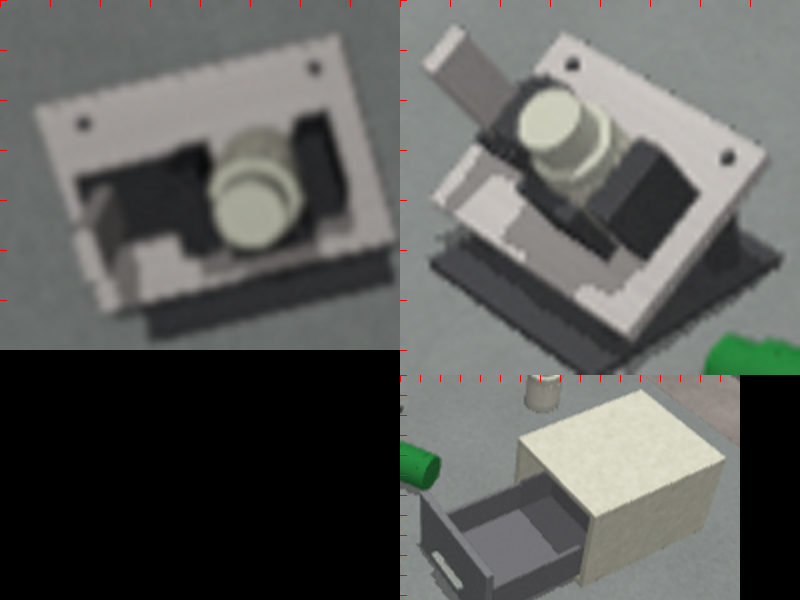

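View pics/m2.png

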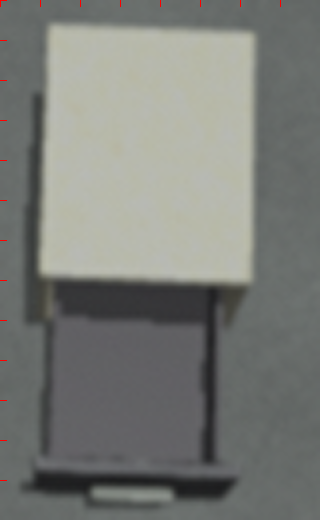

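Run:
```python
from h import *
np.set_printoptions(precision=4,suppress=True)
t=load("top0.npz");s=load("side0.npz")
T=lambda x,y:(180+x/5-.4,170+y/5-.4); S=lambda x,y:(225+(x-400)/5-.4,125+y/5-.4); D=lambda x,y:(320+x/4-.4,95+y/4-.4)
pts={}
for n,a,b in [("LF",(36,108),(565,33)),("RF",(338,38),(768,155)),("RN",(393,242),(630,338)),("LN",(103,312),(433,200)),("cap",(250,213),(550,114)),("holeL",(84,124),(572,64)),("holeR",(315,68),(727,158))]:
    p,e=tri(t,T(*a),s,S(*b)); pts[n]=p; print(n,p,e)
print([np.linalg.norm(pts[a]-pts[b]) for a,b in [("LF","RF"),("RN","LN"),("LF","LN"),("RF","RN")]])
v=pts["LF"]-pts["RF"]+pts["LN"]-pts["RN"]; print("yaw",np.degrees(np.arctan2(-v[0],v[1])),v)
u=pts["LF"]-pts["LN"]+pts["RF"]-pts["RN"]; print("yaw u",np.degrees(np.arctan2(u[1],u[0])),"tilt",np.degrees(np.arcsin(u[2]/np.linalg.norm(u))))
print("box")
B=[onz(t,D(*p),.122) for p in [(48,25),(255,32),(251,283),(40,275)]]
for b in B: print(b)
print([np.linalg.norm(B[i]-B[(i+1)%4]) for i in range(4)])
print("front top",[onz(t,D(*p),.1) for p in [(36,460),(238,467),(33,475),(234,480)]])
print("lip",[onz(t,D(*p),.037) for p in [(92,490),(172,490),(90,502),(172,502)]])
```

```text
LF [0.5354 0.2862 0.0951] 0.0014942630867771207
RF [0.5782 0.1158 0.0929] 0.0025517415967269675
RN [0.4714 0.0902 0.0253] 0.005341673265589289
LN [0.4276 0.2599 0.0294] 0.003227736907126099
cap [0.4672 0.1516 0.1406] 0.0017503997252802748
holeL [0.527  0.2596 0.0908] 0.0012549584835693888
holeR [0.5603 0.1293 0.0898] 0.0007835988911338652
[np.float64(0.17561383091740107), np.float64(0.17528358400828914), np.float64(0.12901512005343665), np.float64(0.12898193254337703)]
yaw 14.294084133969545 [-0.0866  0.34    0.0063]
yaw u 13.59240764258006 tilt 31.121146307561432
box
[ 0.8004 -0.1269  0.122 ]
[ 0.7956 -0.2783  0.122 ]
[ 0.6051 -0.2701  0.122 ]
[ 0.6106 -0.1206  0.122 ]
[np.float64(0.15143757386257906), np.float64(0.19066719652816652), np.float64(0.14960710412790093), np.float64(0.18996379579959902)]
front top [array([ 0.4814, -0.118 ,  0.1   ]), array([ 0.4767, -0.2606,  0.1   ]), array([ 0.4706, -0.1159,  0.1   ]), array([ 0.4674, -0.2576,  0.1   ])]
lip [array([ 0.4702, -0.1608,  0.037 ]), array([ 0.4703, -0.2202,  0.037 ]), array([ 0.4612, -0.1593,  0.037 ]), array([ 0.4613, -0.2201,  0.037 ])]
```

```bash
cat >> h.py <<'E'
YAW=np.radians(14.0); SEAT=np.array([.509,.162,.065])
def bed(yaw=YAW):
    c,s=np.cos(yaw),np.sin(yaw); h=np.sqrt(3)/2
    return np.array([[h*c,h*s,.5],[-s,c,0],[-.5*c,-.5*s,h]]).T   # columns u v n
def B(u,v,n): return SEAT+bed()@np.array([u,v,n])/1000
def Rz(v,y):   # tool R with z,y given
    z=np.array(v,float);z/=np.linalg.norm(z);y=np.array(y,float);y-=z*(y@z);y/=np.linalg.norm(y)
    return np.array([np.cross(y,z),y,z]).T
def move(P,Rt,grasp=True):
    """print row for the target; P = grasp point (5 mm behind TCP) if grasp"""
    from workcell import telemetry
    o=telemetry.get_obs(); R0=R.from_rotvec(o["eef_rot"]).as_matrix(); P=np.array(P)+(Rt[:,2]*.005 if grasp else 0)
    t=R0.T@(P-o["ee_pos"])*100; a=R.from_matrix(R0.T@Rt).as_rotvec()
    print("t",np.round(t,2),"a",np.round(a,3),"rows",round(max(np.linalg.norm(t)/4.17,np.degrees(np.linalg.norm(a))/7.16),1),"TCP",np.round(P,3))
E
python3 - <<'E'
from h import *
t=load("top0.npz");s=load("side0.npz")
for n,X in [("plate top",B(0,88,92)),("cap",B(0,0,86)),("fixedjaw top",B(0,-35,50))]+[(f"plate {u}{v}",B(u,v,92)) for u in(-15,15) for v in (82,94)]:
    a=(proj(t,X)-[180,170]+.4)*5; b=(proj(s,X)-[225,125]+.4)*5+[400,0]; print(n,a.round(),b.round())
b=bed(); Rt=Rz(-b[:,2],b[:,1])
move(B(0,88,78+100),Rt)
E
```

```text
plate top [ 89. 254.] [442.  47.]
cap [251. 212.] [549. 116.]
fixedjaw top [318. 176.] [622. 176.]
plate -1582 [109. 277.] [432.  72.]
plate -1594 [ 87. 282.] [419.  63.]
plate 1582 [ 92. 226.] [466.  30.]
plate 1594 [ 70. 231.] [453.  22.]
t [-26.63 -24.61   1.35] a [-0.182 -0.503 -0.675] rows 8.7 TCP [0.404 0.226 0.215]
```

Request:
{"fn": "play_rows", "kwargs": {
  "steps": [
    {"hand":0.4,"tx":-26.6,"ty":-24.6,"tz":1.3,"ax":-0.182,"ay":-0.503,"az":-0.675},
    {"hand":0.4,"tx":-26.6,"ty":-24.6,"tz":1.3,"ax":-0.182,"ay":-0.503,"az":-0.675},
    {"hand":0.4,"tx":-26.6,"ty":-24.6,"tz":1.3,"ax":-0.182,"ay":-0.503,"az":-0.675},
    {"hand":0.4,"tx":-26.6,"ty":-24.6,"tz":1.3,"ax":-0.182,"ay":-0.503,"az":-0.675},
    {"hand":0.4,"tx":-26.6,"ty":-24.6,"tz":1.3,"ax":-0.182,"ay":-0.503,"az":-0.675},
    {"hand":0.4,"tx":-26.6,"ty":-24.6,"tz":1.3,"ax":-0.182,"ay":-0.503,"az":-0.675},
    {"hand":0.4,"tx":-26.6,"ty":-24.6,"tz":1.3,"ax":-0.182,"ay":-0.503,"az":-0.675},
    {"hand":0.4,"tx":-26.6,"ty":-24.6,"tz":1.3,"ax":-0.182,"ay":-0.503,"az":-0.675},
    {"hand":0.4,"tx":-26.6,"ty":-24.6,"tz":1.3,"ax":-0.182,"ay":-0.503,"az":-0.675},
    {"hand":0.4,"tx":-26.6,"ty":-24.6,"tz":1.3,"ax":-0.182,"ay":-0.503,"az":-0.675},
    {"hand":0.4,"tx":-26.6,"ty":-24.6,"tz":1.3,"ax":-0.182,"ay":-0.503,"az":-0.675},
    {"hand":0.4,"tx":-26.6,"ty":-24.6,"tz":1.3,"ax":-0.182,"ay":-0.503,"az":-0.675},
    {"hand":0.4,"tx":-26.6,"ty":-24.6,"tz":1.3,"ax":-0.182,"ay":-0.503,"az":-0.675},
    {"hand":0.4,"tx":-26.6,"ty":-24.6,"tz":1.3,"ax":-0.182,"ay":-0.503,"az":-0.675}
  ]
}}

```text
clock: 1.27
ee_pos: [0.4033, 0.2278, 0.2156]
eef_rot: [-0.321, 2.6, 0.087]
force: [-0.2, -0.6, 0.1]
width: 0.057
grip_force: 0.0
```

Run:
```python
from h import *
from workcell import telemetry,imaging
b=bed(); Rt=Rz(-b[:,2],b[:,1]); move(B(0,88,78+100),Rt); move(B(0,88,78),Rt)
o=telemetry.get_obs(); print(o["clock"],o["width"],o["joint_positions"].round(2))
c=imaging.capture("wrist"); np.savez("w1.npz",**c); cv2.imwrite("pics/w1.png",c["image"][:,:,::-1]); print(c["fx"],c["cx"],c["cy"],c["pose"].round(3).tolist())
```

```text
t [ 0.03 -0.14  0.07] a [0.002 0.001 0.001] rows 0.0 TCP [0.404 0.226 0.215]
t [ 0.04 -0.15 10.07] a [0.002 0.001 0.001] rows 2.4 TCP [0.452 0.239 0.128]
1.2667 0.05695384482669966 [ 0.42  0.16  2.26 -0.4   0.22 -1.03]
309.70691628693146 315.10599184031975 196.1804163570975 [[-0.244, -0.683, -0.689, 0.266], [0.97, -0.171, -0.174, 0.192], [0.001, -0.711, 0.704, 0.314], [0.0, 0.0, 0.0, 1.0]]
```

View pics/w1.png

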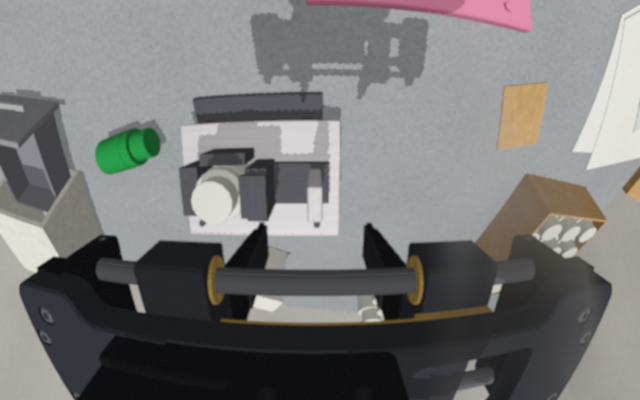

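Request:
{"fn": "play_rows", "kwargs": {
  "steps": [
    {"hand":0.4,"tz":3},
    {"hand":0.4,"tz":6},
    {"hand":0.4,"tz":8.5},
    {"hand":0.4,"tz":10},
    {"hand":0.4,"tz":10},
    {"hand":0.4,"tz":10}
  ]
}}

```text
invalid input at $.steps[0]: expected keys hand, tx, ty, tz, ax, ay, az
```

Run:
```python
from h import *
from workcell import telemetry
c=load("w1.npz")
def wproj(c,X):
    q=c["pose"][:3,:3].T@(np.array(X)-c["pose"][:3,3]); d=np.array([q[0],-q[1],-q[2]]); th=np.arctan2(np.hypot(d[0],d[1]),d[2]); e=d[:2]/np.hypot(*d[:2]); return np.array([c["cx"],c["cy"]])+c["fx"]*th*e
for n,a in [("plate top",(0,88,92)),("cap",(0,0,86))]: print(n,wproj(c,B(*a)).round(1))
o=telemetry.get_obs(); print(o["joint_positions"].round(2))
b=bed(); Rt=Rz(-b[:,2],b[:,1]); move(B(0,88,78),Rt)
im=c["image"];
```

```text
plate top [314.1 206.2]
cap [211.1 203.7]
[ 0.42  0.16  2.26 -0.4   0.22 -1.03]
t [ 0.03 -0.16 10.07] a [0.002 0.001 0.001] rows 2.4 TCP [0.452 0.239 0.128]
```

Request:
{"fn": "play_rows", "kwargs": {
  "steps": [
    {"hand":0.4,"tx":0,"ty":0,"tz":3,"ax":0,"ay":0,"az":0},
    {"hand":0.4,"tx":0,"ty":0,"tz":6,"ax":0,"ay":0,"az":0},
    {"hand":0.4,"tx":0,"ty":0,"tz":8.5,"ax":0,"ay":0,"az":0},
    {"hand":0.4,"tx":0,"ty":0,"tz":10,"ax":0,"ay":0,"az":0},
    {"hand":0.4,"tx":0,"ty":0,"tz":10,"ax":0,"ay":0,"az":0},
    {"hand":0.4,"tx":0,"ty":0,"tz":10,"ax":0,"ay":0,"az":0}
  ]
}}

```text
clock: 1.82
ee_pos: [0.4566, 0.2406, 0.1392]
eef_rot: [-0.328, 2.619, 0.087]
force: [-0.7, 0.3, 0.6]
width: 0.0568
grip_force: 0.0
```

Request:
{"fn": "play_rows", "kwargs": {
  "squeeze": 25,
  "steps": [
    {"hand":1,"tx":0,"ty":0,"tz":0,"ax":0,"ay":0,"az":0},
    {"hand":1,"tx":0,"ty":0,"tz":0,"ax":0,"ay":0,"az":0},
    {"hand":1,"tx":0,"ty":0,"tz":0,"ax":0,"ay":0,"az":0},
    {"hand":1,"tx":0,"ty":0,"tz":0,"ax":0,"ay":0,"az":0},
    {"hand":1,"tx":0,"ty":0,"tz":0,"ax":0,"ay":0,"az":0},
    {"hand":1,"tx":0,"ty":0,"tz":0,"ax":0,"ay":0,"az":0}
  ]
}}

```text
clock: 2.32
ee_pos: [0.4566, 0.2401, 0.141]
eef_rot: [-0.324, 2.617, 0.089]
force: [-0.3, 0.9, -0.3]
width: 0.0224
grip_force: 0.0
```

Run:
```python
from h import *
from workcell import telemetry
o=telemetry.get_obs(); print(o["joint_positions"].round(3),o["ee_pos"].round(4),o["width"],o["grip_force"],o["force"].round(1))
R0=R.from_rotvec(o["eef_rot"]).as_matrix(); b=bed(); print("bed coords",(b.T@(o["ee_pos"]-SEAT)*1000).round(1),"v in tool",(R0.T@b[:,1]).round(3),"n",(R0.T@b[:,2]).round(3))
```

```text
[ 0.389  0.379  2.228 -1.134  0.072 -0.312] [0.4566 0.2401 0.141 ] 0.022445139619671747 0.0 [-0.3  0.9 -0.3]
bed coords [10.4 88.4 81.8] v in tool [-0.001  1.     0.004] n [ 0.016  0.004 -1.   ]
```

Request:
{"fn": "play_rows", "kwargs": {
  "steps": [
    {"hand":0.7,"tx":0,"ty":0,"tz":0,"ax":0,"ay":0.1,"az":0},
    {"hand":0.7,"tx":0,"ty":0,"tz":0,"ax":0,"ay":0.2,"az":0},
    {"hand":0.7,"tx":0,"ty":0,"tz":0,"ax":0,"ay":0.25,"az":0},
    {"hand":0.7,"tx":0,"ty":0,"tz":0,"ax":0,"ay":0.25,"az":0}
  ]
}}

```text
clock: 2.65
ee_pos: [0.4618, 0.2338, 0.1416]
eef_rot: [-0.32, 2.73, 0.013]
force: [1.2, 1.8, -0.2]
width: 0.0292
grip_force: 0.7
```

```bash
cat >> h.py <<'E'
def stat():
    from workcell import telemetry
    o=telemetry.get_obs(); print(o["clock"],"q",o["joint_positions"].round(3),o["ee_pos"].round(4),"w",o["width"].__round__(4),"g",o["grip_force"],"F",o["force"].round(1))
    R0=R.from_rotvec(o["eef_rot"]).as_matrix(); b=bed(); print("bed coords",(b.T@(o["ee_pos"]-SEAT)*1000).round(1),"u v n in tool",(R0.T@b).T.round(3).tolist(), "tool z",R0[:,2].round(3),"y",R0[:,1].round(3))
E
python3 -c "
from h import *
stat()"
```

```text
2.65 q [ 0.388  0.383  2.146 -0.392  0.248 -1.053] [0.4618 0.2338 0.1416] w 0.0292 g 0.6713836267590523 F [ 1.2  1.8 -0.2]
bed coords [13.7 81.1 80.6] u v n in tool [[-0.991, -0.002, -0.132], [0.003, 0.999, -0.04], [0.132, -0.04, -0.99]] tool z [ 0.379  0.054 -0.924] y [-0.224  0.974 -0.035]
```

Request:
{"fn": "play_rows", "kwargs": {
  "steps": [
    {"hand":0.7,"tx":0,"ty":0,"tz":0,"ax":0,"ay":0,"az":0},
    {"hand":0.7,"tx":0,"ty":0,"tz":0,"ax":0,"ay":0,"az":0},
    {"hand":0.7,"tx":0,"ty":0,"tz":0,"ax":0,"ay":0,"az":0}
  ]
}}

```text
clock: 2.9
ee_pos: [0.4622, 0.2334, 0.1417]
eef_rot: [-0.318, 2.729, 0.011]
force: [-9.5, 23.7, 4.3]
width: 0.0286
grip_force: 12.2
```

```bash
python3 -c "
from h import *
stat()"
```

```text
2.9 q [ 0.388  0.383  2.147 -0.4    0.248 -1.044] [0.4622 0.2334 0.1417] w 0.0286 g 12.249201536178589 F [-9.5 23.7  4.3]
bed coords [14.  80.6 80.5] u v n in tool [[-0.991, -0.001, -0.131], [0.004, 0.999, -0.041], [0.131, -0.041, -0.991]] tool z [ 0.381  0.052 -0.923] y [-0.223  0.974 -0.037]
```

Request:
{"fn": "play_rows", "kwargs": {
  "steps": [
    {"hand":0.6,"tx":0,"ty":0.8,"tz":0,"ax":0,"ay":0,"az":0},
    {"hand":0.6,"tx":0.8,"ty":0.8,"tz":0.3,"ax":-0.04,"ay":0,"az":0},
    {"hand":0.6,"tx":0.8,"ty":0.8,"tz":0.3,"ax":-0.04,"ay":0,"az":0},
    {"hand":0.6,"tx":0.8,"ty":0.8,"tz":0.3,"ax":-0.04,"ay":0,"az":0}
  ]
}}

```text
clock: 3.23
ee_pos: [0.4542, 0.2368, 0.1347]
eef_rot: [-0.326, 2.736, 0.059]
force: [-0.2, -0.0, -0.8]
width: 0.038
grip_force: 0.0
```

```bash
python3 -c "
from h import *
stat()"
```

```text
3.2333 q [ 0.381  0.388  2.168 -0.279  0.21  -1.165] [0.4542 0.2368 0.1347] w 0.038 g 0.0 F [-0.2 -0.  -0.8]
bed coords [ 4.5 85.9 77.9] u v n in tool [[-0.991, 0.005, -0.136], [0.006, 1.0, -0.006], [0.136, -0.007, -0.991]] tool z [ 0.368  0.086 -0.926] y [-0.234  0.972 -0.003]
```

Request:
{"fn": "play_rows", "kwargs": {
  "squeeze": 30,
  "steps": [
    {"hand":1,"tx":0,"ty":0.15,"tz":0,"ax":0,"ay":0,"az":0},
    {"hand":1,"tx":0,"ty":0.15,"tz":0,"ax":0,"ay":0,"az":0},
    {"hand":1,"tx":0,"ty":0.15,"tz":0,"ax":0,"ay":0,"az":0},
    {"hand":1,"tx":0,"ty":0.15,"tz":0,"ax":0,"ay":0,"az":0},
    {"hand":1,"tx":0,"ty":0.15,"tz":0,"ax":0,"ay":0,"az":0}
  ]
}}

```text
clock: 3.65
ee_pos: [0.4538, 0.2397, 0.1349]
eef_rot: [-0.328, 2.734, 0.063]
force: [-2.8, 12.6, -6.7]
width: 0.0117
grip_force: 30.0
```

```bash
python3 -c "
from h import *
stat()"
```

```text
3.65 q [ 0.386  0.389  2.167 -0.281  0.208 -1.159] [0.4538 0.2397 0.1349] w 0.0117 g 30.00263214111328 F [-2.8 12.6 -6.7]
bed coords [ 4.9 88.8 77.9] u v n in tool [[-0.991, 0.005, -0.134], [0.005, 1.0, -0.004], [0.134, -0.004, -0.991]] tool z [ 0.369  0.088 -0.925] y [-0.236  0.972 -0.001]
```

Request:
{"fn": "play_rows", "kwargs": {
  "steps": [
    {"hand":1,"tx":0,"ty":0.6,"tz":0,"ax":0,"ay":0,"az":0},
    {"hand":1,"tx":0,"ty":1.2,"tz":0,"ax":0,"ay":0,"az":0},
    {"hand":1,"tx":0,"ty":1.8,"tz":0,"ax":0,"ay":0,"az":0},
    {"hand":1,"tx":0,"ty":2.4,"tz":0,"ax":0,"ay":0,"az":0},
    {"hand":1,"tx":0,"ty":3.0,"tz":0,"ax":0,"ay":0,"az":0},
    {"hand":1,"tx":0,"ty":3.6,"tz":0,"ax":0,"ay":0,"az":0},
    {"hand":1,"tx":0,"ty":4.1,"tz":0,"ax":0,"ay":0,"az":0},
    {"hand":1,"tx":0,"ty":4.4,"tz":0,"ax":0,"ay":0,"az":0},
    {"hand":1,"tx":0,"ty":4.6,"tz":0,"ax":0,"ay":0,"az":0},
    {"hand":1,"tx":0,"ty":4.7,"tz":0,"ax":0,"ay":0,"az":0},
    {"hand":1,"tx":0,"ty":4.7,"tz":0,"ax":0,"ay":0,"az":0}
  ]
}}

```text
clock: 4.57
ee_pos: [0.4428, 0.2836, 0.1348]
eef_rot: [-0.327, 2.736, 0.058]
force: [0.0, -8.9, 5.1]
width: 0.0117
grip_force: 30.0
```

```bash
python3 -c "
from h import *
stat()"
```

```text
4.5667 q [ 0.493  0.406  2.13  -0.411  0.251 -0.935] [0.4428 0.2836 0.1348] w 0.0117 g 30.04163771867752 F [ 0.  -8.9  5.1]
bed coords [  4.7 134.1  77.8] u v n in tool [[-0.991, 0.004, -0.136], [0.005, 1.0, -0.006], [0.136, -0.007, -0.991]] tool z [ 0.368  0.085 -0.926] y [-0.235  0.972 -0.004]
```

Request:
{"fn": "play_rows", "kwargs": {
  "steps": [
    {"hand":1,"tx":0,"ty":0.2,"tz":0,"ax":0,"ay":0,"az":0},
    {"hand":1,"tx":0,"ty":0.3,"tz":0,"ax":0,"ay":0,"az":0},
    {"hand":1,"tx":0,"ty":0.3,"tz":0,"ax":0,"ay":0,"az":0}
  ]
}}

```text
clock: 4.82
ee_pos: [0.4427, 0.2839, 0.1346]
eef_rot: [-0.324, 2.739, 0.052]
force: [12.2, -35.4, 7.9]
width: 0.0121
grip_force: 30.1
```

```bash
python3 -c "
from h import *
stat()"
```

```text
4.8167 q [ 0.496  0.407  2.127 -0.419  0.258 -0.923] [0.4427 0.2839 0.1346] w 0.0121 g 30.064993500709534 F [ 12.2 -35.4   7.9]
bed coords [  4.6 134.3  77.7] u v n in tool [[-0.99, 0.005, -0.138], [0.006, 1.0, -0.011], [0.138, -0.012, -0.99]] tool z [ 0.367  0.08  -0.927] y [-0.232  0.973 -0.008]
```

Request:
{"fn": "play_rows", "kwargs": {
  "steps": [
    {"hand":0.6,"tx":0,"ty":-0.4,"tz":0,"ax":0,"ay":0,"az":0},
    {"hand":0.6,"tx":0,"ty":-0.4,"tz":0,"ax":0,"ay":0,"az":0},
    {"hand":0.6,"tx":0,"ty":-0.4,"tz":0,"ax":0,"ay":0,"az":0},
    {"hand":0.6,"tx":0,"ty":-0.4,"tz":0,"ax":0,"ay":0,"az":0},
    {"hand":0.6,"tx":0,"ty":-0.4,"tz":-1.5,"ax":0,"ay":0,"az":0},
    {"hand":0.6,"tx":0,"ty":-0.4,"tz":-4,"ax":0,"ay":0,"az":0},
    {"hand":0.4,"tx":0,"ty":-0.4,"tz":-7,"ax":0,"ay":0,"az":0},
    {"hand":0.3,"tx":0,"ty":-0.4,"tz":-10,"ax":0,"ay":0,"az":0},
    {"hand":0.3,"tx":0,"ty":-0.4,"tz":-10,"ax":0,"ay":0,"az":0},
    {"hand":0.3,"tx":0,"ty":-0.4,"tz":-10,"ax":0,"ay":0,"az":0}
  ]
}}

```text
clock: 5.65
ee_pos: [0.4062, 0.2753, 0.2286]
eef_rot: [-0.327, 2.732, 0.063]
force: [0.2, 1.0, -0.2]
width: 0.0593
grip_force: 0.0
```

Run:
```python
from h import *
from workcell import imaging
stat()
b=bed(); th=np.radians(12); z=-b[:,2]*np.cos(th)-b[:,0]*np.sin(th); Rt=Rz(z,b[:,1])
print(z)
move(B(0,1,170),Rt)
M=[]
for n,(x,y,w,h) in {"top":(180,170,80,70),"side":(225,125,80,75)}.items():
    c=imaging.capture(n); np.savez(n+"1.npz",**c); M.append(cv2.resize(c["image"][y:y+h,x:x+w,::-1],(400,375)))
cv2.imwrite("pics/m3.png",np.hstack(M))
```

```text
5.65 q [ 0.517  0.199  2.098 -0.233  0.479 -1.105] [0.4062 0.2753 0.2286] w 0.0593 g 0.0 F [ 0.2  1.  -0.2]
bed coords [ 19.2 134.8 177.8] u v n in tool [[-0.991, 0.005, -0.132], [0.005, 1.0, -0.004], [0.132, -0.004, -0.991]] tool z [ 0.371  0.089 -0.924] y [-0.236  0.972 -0.002]
[ 0.29983787  0.07475798 -0.95105652]
t [  1.77 -13.38   1.57] a [-0.004  0.077 -0.005] rows 3.3 TCP [0.428 0.143 0.207]
```

View pics/m3.png

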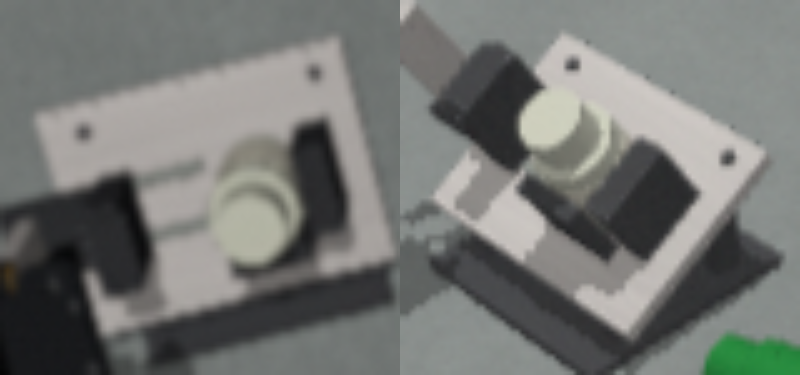

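Request:
{"fn": "play_rows", "kwargs": {
  "steps": [
    {"hand":0.37,"tx":0.1,"ty":-3.5,"tz":0,"ax":0,"ay":0,"az":0},
    {"hand":0.37,"tx":0.2,"ty":-7,"tz":0,"ax":0,"ay":0,"az":0},
    {"hand":0.37,"tx":0.3,"ty":-10.5,"tz":0,"ax":0,"ay":0,"az":0},
    {"hand":0.37,"tx":0.5,"ty":-13.4,"tz":0,"ax":0,"ay":0,"az":0},
    {"hand":0.37,"tx":0.5,"ty":-13.4,"tz":0,"ax":0,"ay":0,"az":0},
    {"hand":0.37,"tx":0.5,"ty":-13.4,"tz":0,"ax":0,"ay":0,"az":0}
  ]
}}

```text
clock: 6.25
ee_pos: [0.4336, 0.142, 0.2244]
eef_rot: [-0.322, 2.738, 0.06]
force: [-0.8, -0.0, -0.4]
width: 0.0596
grip_force: 0.0
```

```bash
python3 -c "
from h import *
stat()"
```

```text
6.25 q [ 0.156  0.145  2.184  0.065  0.428 -1.702] [0.4336 0.142  0.2244] w 0.0596 g 0.0 F [-0.8 -0.  -0.4]
bed coords [ 12.2  -1.2 177.1] u v n in tool [[-0.991, 0.008, -0.137], [0.009, 1.0, -0.006], [0.137, -0.007, -0.991]] tool z [ 0.367  0.085 -0.926] y [-0.231  0.973 -0.002]
```

Request:
{"fn": "play_rows", "kwargs": {
  "steps": [
    {"hand":0.37,"tx":-0.1,"ty":0.2,"tz":3,"ax":0,"ay":0,"az":0},
    {"hand":0.37,"tx":-0.1,"ty":0.2,"tz":6,"ax":0,"ay":0,"az":0},
    {"hand":0.37,"tx":-0.1,"ty":0.2,"tz":8,"ax":0,"ay":0,"az":0},
    {"hand":0.37,"tx":-0.1,"ty":0.2,"tz":9.3,"ax":0,"ay":0,"az":0},
    {"hand":0.37,"tx":-0.1,"ty":0.2,"tz":9.6,"ax":0,"ay":0,"az":0},
    {"hand":0.37,"tx":-0.1,"ty":0.2,"tz":9.6,"ax":0,"ay":0,"az":0}
  ]
}}

```text
clock: 6.75
ee_pos: [0.4686, 0.1549, 0.1357]
eef_rot: [-0.329, 2.739, 0.061]
force: [-0.1, 0.8, 0.9]
width: 0.0598
grip_force: 0.0
```

Run:
```python
from h import *
from workcell import imaging
stat()
c=imaging.capture("wrist"); im=c["image"][60:360,160:480,::-1]; s=imaging.capture("side")["image"][110:220,200:320,::-1]
cv2.imwrite("pics/m4.png",np.hstack([cv2.resize(im,(400,375)),cv2.resize(s,(400,375))]))
```

```text
6.75 q [ 0.173  0.363  2.215  0.127  0.18  -1.757] [0.4686 0.1549 0.1357] w 0.0598 g 0.0 F [-0.1  0.8  0.9]
bed coords [-0.1  2.8 81.7] u v n in tool [[-0.99, 0.004, -0.138], [0.004, 1.0, -0.004], [0.138, -0.005, -0.99]] tool z [ 0.366  0.087 -0.927] y [-0.236  0.972 -0.002]
```

View pics/m4.png

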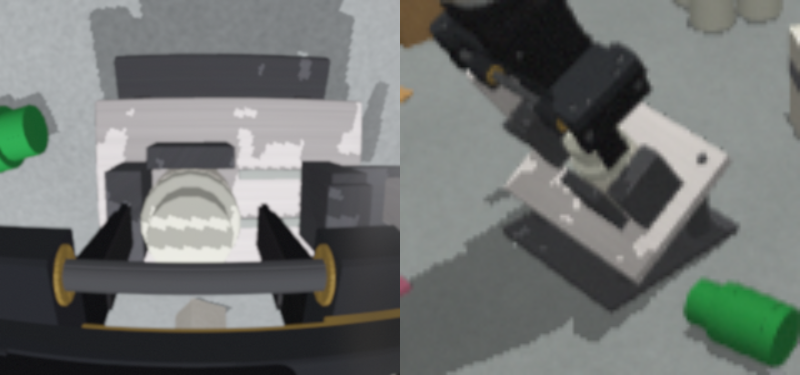

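Request:
{"fn": "play_rows", "kwargs": {
  "squeeze": 25,
  "steps": [
    {"hand":0.4,"tx":0,"ty":-0.2,"tz":0.2,"ax":0,"ay":0,"az":0},
    {"hand":0.6,"tx":0,"ty":-0.2,"tz":0.2,"ax":0,"ay":0,"az":0},
    {"hand":1,"tx":0,"ty":-0.2,"tz":0.2,"ax":0,"ay":0,"az":0},
    {"hand":1,"tx":0,"ty":-0.2,"tz":0.2,"ax":0,"ay":0,"az":0},
    {"hand":1,"tx":0,"ty":-0.2,"tz":0.2,"ax":0,"ay":0,"az":0},
    {"hand":1,"tx":0,"ty":-0.2,"tz":0.2,"ax":0,"ay":0,"az":0}
  ]
}}

```text
clock: 7.35
ee_pos: [0.4701, 0.1525, 0.1356]
eef_rot: [-0.327, 2.735, 0.061]
force: [-2.5, 7.2, 3.8]
width: 0.0374
grip_force: 25.0
```

```bash
python3 -c "
from h import *
stat()"
```

```text
7.35 q [ 0.167  0.364  2.216  0.142  0.176 -1.777] [0.4701 0.1525 0.1356] w 0.0374 g 25.02387374639511 F [-2.5  7.2  3.8]
bed coords [ 0.6  0.2 81.2] u v n in tool [[-0.991, 0.005, -0.135], [0.005, 1.0, -0.005], [0.135, -0.005, -0.991]] tool z [ 0.369  0.087 -0.925] y [-0.236  0.972 -0.002]
```

Request:
{"fn": "play_rows", "kwargs": {
  "steps": [
    {"hand":1,"tx":0.14,"ty":0,"tz":-1,"ax":0,"ay":0,"az":0},
    {"hand":1,"tx":0.28,"ty":0,"tz":-2,"ax":0,"ay":0,"az":0},
    {"hand":1,"tx":0.48,"ty":0,"tz":-3.5,"ax":0,"ay":0,"az":0},
    {"hand":1,"tx":0.68,"ty":0,"tz":-5,"ax":0,"ay":0,"az":0},
    {"hand":1,"tx":0.88,"ty":0,"tz":-6.5,"ax":0,"ay":0,"az":0},
    {"hand":1,"tx":1.09,"ty":0,"tz":-8,"ax":0,"ay":0,"az":0},
    {"hand":1,"tx":1.3,"ty":0,"tz":-9.5,"ax":0,"ay":0,"az":0},
    {"hand":1,"tx":1.43,"ty":0,"tz":-10.5,"ax":0,"ay":0,"az":0},
    {"hand":1,"tx":1.43,"ty":0,"tz":-10.5,"ax":0,"ay":0,"az":0}
  ]
}}

```text
clock: 8.1
ee_pos: [0.4182, 0.1397, 0.2288]
eef_rot: [-0.326, 2.733, 0.061]
force: [0.1, -1.1, -0.4]
width: 0.0376
grip_force: 25.0
```

```bash
cat >> h.py <<'E'
NREL=np.array([[-0.991,.005,-.135],[.005,1,-.005],[.135,-.005,-.991]]).T  # bottle axes (cols u v n) in tool
NREL=np.linalg.svd(NREL)[0]@np.linalg.svd(NREL)[2]
OREL=NREL@np.array([-.6,-.2,-81.2])/1000
RC=R.from_euler("z",-2.1,degrees=True).as_matrix()
def place(p): Rf=RC@NREL.T; move(np.array(p)-Rf@OREL,Rf,grasp=False)
E
python3 - <<'E'
from h import *
from workcell import imaging
stat(); place([.538,-.193,.150]); 
s=imaging.capture("side")["image"][60:260,180:400,::-1]; cv2.imwrite("pics/m5.png",cv2.resize(s,None,fx=2.5,fy=2.5))
E
```

```text
8.1 q [ 0.155  0.113  2.21   0.069  0.429 -1.71 ] [0.4182 0.1397 0.2288] w 0.0376 g 24.972721338272095 F [ 0.1 -1.1 -0.4]
bed coords [  1.    0.3 188.6] u v n in tool [[-0.991, 0.005, -0.132], [0.006, 1.0, -0.005], [0.132, -0.006, -0.991]] tool z [ 0.371  0.087 -0.925] y [-0.235  0.972 -0.003]
t [ -3.64 -35.15   1.35] a [0.038 0.524 0.279] rows 8.5 TCP [ 0.539 -0.193  0.231]
```

View pics/m5.png

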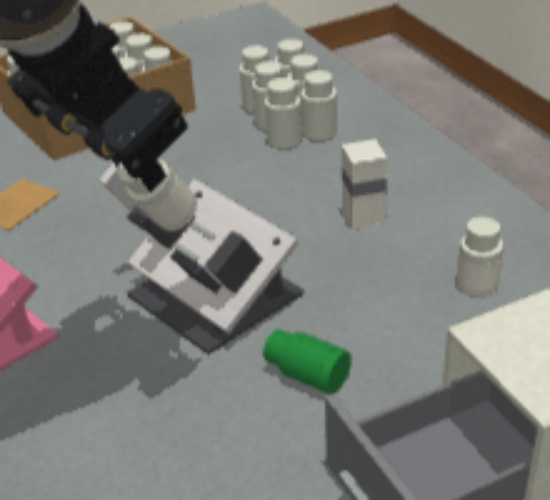

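Request:
{"fn": "play_rows", "kwargs": {
  "steps": [
    {"hand":1,"tx":-0.2,"ty":-1.5,"tz":0,"ax":0.002,"ay":0.02,"az":0.01},
    {"hand":1,"tx":-0.4,"ty":-4,"tz":0,"ax":0.004,"ay":0.06,"az":0.03},
    {"hand":1,"tx":-0.7,"ty":-7,"tz":0.2,"ax":0.008,"ay":0.105,"az":0.056},
    {"hand":1,"tx":-1.1,"ty":-10.5,"tz":0.4,"ax":0.011,"ay":0.157,"az":0.084},
    {"hand":1,"tx":-1.45,"ty":-14,"tz":0.5,"ax":0.015,"ay":0.21,"az":0.112},
    {"hand":1,"tx":-1.8,"ty":-17.5,"tz":0.7,"ax":0.019,"ay":0.262,"az":0.14},
    {"hand":1,"tx":-2.2,"ty":-21,"tz":0.8,"ax":0.023,"ay":0.314,"az":0.167},
    {"hand":1,"tx":-2.5,"ty":-24.5,"tz":0.9,"ax":0.027,"ay":0.366,"az":0.195},
    {"hand":1,"tx":-2.9,"ty":-28,"tz":1.1,"ax":0.03,"ay":0.42,"az":0.223},
    {"hand":1,"tx":-3.2,"ty":-31,"tz":1.2,"ax":0.034,"ay":0.463,"az":0.247},
    {"hand":1,"tx":-3.4,"ty":-33.3,"tz":1.3,"ax":0.036,"ay":0.497,"az":0.265},
    {"hand":1,"tx":-3.6,"ty":-34.7,"tz":1.35,"ax":0.038,"ay":0.518,"az":0.276},
    {"hand":1,"tx":-3.6,"ty":-35.1,"tz":1.35,"ax":0.038,"ay":0.524,"az":0.279},
    {"hand":1,"tx":-3.6,"ty":-35.1,"tz":1.35,"ax":0.038,"ay":0.524,"az":0.279},
    {"hand":1,"tx":-3.6,"ty":-35.1,"tz":1.35,"ax":0.038,"ay":0.524,"az":0.279},
    {"hand":1,"tx":-3.6,"ty":-35.1,"tz":1.35,"ax":0.038,"ay":0.524,"az":0.279}
  ]
}}

```text
clock: 9.48
ee_pos: [0.5382, -0.1913, 0.2289]
eef_rot: [-0.061, -3.003, 0.003]
force: [-0.4, 0.3, -0.2]
width: 0.0372
grip_force: 25.0
```

Run:
```python
from h import *
from workcell import imaging
stat(); place([.538,-.193,.150]); place([.538,-.193,.018]);place([.538,-.193,.015])
M=[]
for n,(x,y,w,h) in {"side":(280,100,200,187),"top":(300,90,100,150)}.items():
    c=imaging.capture(n); np.savez(n+"2.npz",**c); im=c["image"][y:y+h,x:x+w,::-1]; M.append(cv2.resize(im,(int(w*500/h),500)))
cv2.imwrite("pics/m6.png",cv2.resize(np.hstack(M),None,fx=.9,fy=.9)); print(np.hstack(M).shape)
```

```text
9.4833 q [-0.431  0.464  1.613 -0.061  1.191 -1.935] [ 0.5382 -0.1913  0.2289] w 0.0372 g 24.969770908355713 F [-0.4  0.3 -0.2]
bed coords [  32.5 -349.8  170.5] u v n in tool [[-0.754, 0.24, -0.611], [0.279, 0.96, 0.034], [0.594, -0.145, -0.791]] tool z [-0.138  0.001 -0.99 ] y [ 0.04   0.999 -0.005]
t [-0.02 -0.16 -0.23] a [ 0.    -0.003  0.001] rows 0.1 TCP [ 0.539 -0.193  0.231]
t [-1.83 -0.09 12.84] a [ 0.    -0.003  0.001] rows 3.1 TCP [ 0.539 -0.193  0.099]
t [-1.87 -0.09 13.14] a [ 0.    -0.003  0.001] rows 3.2 TCP [ 0.539 -0.193  0.096]
(500, 867, 3)
```

View pics/m6.png

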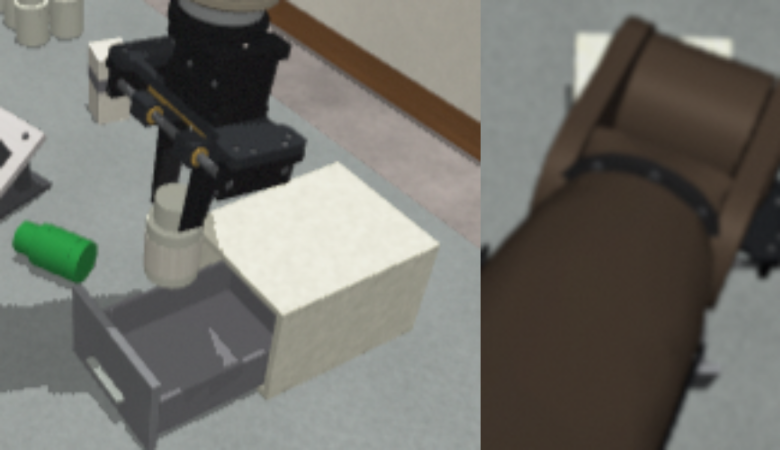

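Request:
{"fn": "play_rows", "kwargs": {
  "steps": [
    {"hand":1,"tx":-0.2,"ty":0,"tz":1.4,"ax":0,"ay":0,"az":0},
    {"hand":1,"tx":-0.45,"ty":-0.1,"tz":3.2,"ax":0,"ay":0,"az":0},
    {"hand":1,"tx":-0.7,"ty":-0.1,"tz":5,"ax":0,"ay":0,"az":0},
    {"hand":1,"tx":-0.97,"ty":-0.1,"tz":6.8,"ax":0,"ay":0,"az":0},
    {"hand":1,"tx":-1.23,"ty":-0.1,"tz":8.6,"ax":0,"ay":0,"az":0},
    {"hand":1,"tx":-1.48,"ty":-0.1,"tz":10.4,"ax":0,"ay":0,"az":0},
    {"hand":1,"tx":-1.65,"ty":-0.1,"tz":11.6,"ax":0,"ay":0,"az":0},
    {"hand":1,"tx":-1.75,"ty":-0.1,"tz":12.3,"ax":0,"ay":0,"az":0},
    {"hand":1,"tx":-1.8,"ty":-0.1,"tz":12.6,"ax":0,"ay":0,"az":0},
    {"hand":1,"tx":-1.8,"ty":-0.1,"tz":12.6,"ax":0,"ay":0,"az":0},
    {"hand":1,"tx":-1.8,"ty":-0.1,"tz":12.6,"ax":0,"ay":0,"az":0}
  ]
}}

```text
clock: 10.5
ee_pos: [0.5393, -0.194, 0.1025]
eef_rot: [-0.062, -3.004, 0.004]
force: [0.1, 0.7, -0.5]
width: 0.0374
grip_force: 25.0
```

Run:
```python
from h import *
stat(); place([.538,-.193,.015])
```

```text
10.5 q [-0.434  0.616  1.728 -0.072  0.924 -1.917] [ 0.5393 -0.194   0.1025] w 0.0374 g 24.9702787399292 F [ 0.1  0.7 -0.5]
bed coords [ -30.4 -352.8   60.8] u v n in tool [[-0.755, 0.241, -0.61], [0.279, 0.96, 0.033], [0.594, -0.146, -0.791]] tool z [-0.137 -0.    -0.991] y [ 0.041  0.999 -0.006]
t [-0.01  0.12  0.63] a [-0.    -0.002  0.   ] rows 0.2 TCP [ 0.539 -0.193  0.096]
```

Creep down.

Request:
{"fn": "play_rows", "kwargs": {
  "steps": [
    {"hand":1,"tx":-0.02,"ty":0,"tz":0.15,"ax":0,"ay":0,"az":0},
    {"hand":1,"tx":-0.04,"ty":0,"tz":0.3,"ax":0,"ay":0,"az":0},
    {"hand":1,"tx":-0.06,"ty":0,"tz":0.4,"ax":0,"ay":0,"az":0},
    {"hand":1,"tx":-0.06,"ty":0,"tz":0.45,"ax":0,"ay":0,"az":0},
    {"hand":1,"tx":-0.07,"ty":0,"tz":0.5,"ax":0,"ay":0,"az":0},
    {"hand":1,"tx":-0.07,"ty":0,"tz":0.5,"ax":0,"ay":0,"az":0},
    {"hand":1,"tx":-0.07,"ty":0,"tz":0.5,"ax":0,"ay":0,"az":0}
  ]
}}

```text
clock: 11.08
ee_pos: [0.539, -0.194, 0.0967]
eef_rot: [-0.062, -3.003, 0.004]
force: [0.3, 0.3, -1.0]
width: 0.0374
grip_force: 25.0
```

Request:
{"fn": "play_rows", "kwargs": {
  "steps": [
    {"hand":1,"tx":-0.01,"ty":0,"tz":0.05,"ax":0,"ay":0,"az":0},
    {"hand":1,"tx":-0.01,"ty":0,"tz":0.1,"ax":0,"ay":0,"az":0},
    {"hand":1,"tx":-0.01,"ty":0,"tz":0.1,"ax":0,"ay":0,"az":0},
    {"hand":1,"tx":-0.01,"ty":0,"tz":0.1,"ax":0,"ay":0,"az":0}
  ]
}}

```text
clock: 11.42
ee_pos: [0.539, -0.194, 0.0956]
eef_rot: [-0.062, -3.003, 0.004]
force: [0.1, -0.7, -1.3]
width: 0.0374
grip_force: 25.0
```

Request:
{"fn": "play_rows", "kwargs": {
  "steps": [
    {"hand":1,"tx":-0.01,"ty":0,"tz":0.05,"ax":0,"ay":0,"az":0},
    {"hand":1,"tx":-0.01,"ty":0,"tz":0.1,"ax":0,"ay":0,"az":0},
    {"hand":1,"tx":-0.01,"ty":0,"tz":0.1,"ax":0,"ay":0,"az":0}
  ]
}}

```text
clock: 11.67
ee_pos: [0.5391, -0.194, 0.0952]
eef_rot: [-0.062, -3.003, 0.004]
force: [-0.9, 1.3, 3.6]
width: 0.0375
grip_force: 25.0
```

Request:
{"fn": "play_rows", "kwargs": {
  "squeeze": 5,
  "steps": [
    {"hand":1,"tx":0,"ty":0,"tz":0.03,"ax":0,"ay":0,"az":0},
    {"hand":1,"tx":0,"ty":0,"tz":0.03,"ax":0,"ay":0,"az":0},
    {"hand":0.58,"tx":0,"ty":0,"tz":0.03,"ax":0,"ay":0,"az":0},
    {"hand":0.55,"tx":0,"ty":0,"tz":0.03,"ax":0,"ay":0,"az":0},
    {"hand":0.5,"tx":0,"ty":0,"tz":0.03,"ax":0,"ay":0,"az":0},
    {"hand":0.4,"tx":0,"ty":0,"tz":0.03,"ax":0,"ay":0,"az":0},
    {"hand":0.4,"tx":0,"ty":0,"tz":0.03,"ax":0,"ay":0,"az":0},
    {"hand":0.4,"tx":0.0,"ty":0,"tz":0,"ax":0,"ay":0,"az":0}
  ]
}}

```text
clock: 12.33
ee_pos: [0.5389, -0.194, 0.0946]
eef_rot: [-0.062, -3.003, 0.004]
force: [-0.2, -0.1, -0.1]
width: 0.0565
grip_force: 0.0
```

Run:
```python
from h import *
from workcell import imaging
stat()
c=imaging.capture("side"); a=cv2.resize(c["image"][130:290,290:470,::-1],(500,444))
cv2.imwrite("pics/m7.png",a)
```

```text
12.3333 q [-0.435  0.626  1.734 -0.073  0.908 -1.915] [ 0.5389 -0.194   0.0946] w 0.0565 g 0.0 F [-0.2 -0.1 -0.1]
bed coords [ -34.7 -352.7   54.2] u v n in tool [[-0.754, 0.241, -0.611], [0.279, 0.96, 0.034], [0.594, -0.145, -0.791]] tool z [-0.138  0.    -0.99 ] y [ 0.041  0.999 -0.005]
```

View pics/m7.png

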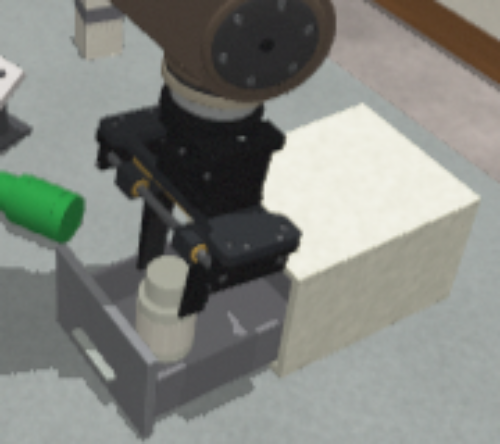

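Request:
{"fn": "play_rows", "kwargs": {
  "steps": [
    {"hand":0.4,"tx":0.14,"ty":0,"tz":-1,"ax":0,"ay":0,"az":0},
    {"hand":0.4,"tx":0.35,"ty":0,"tz":-2.5,"ax":0,"ay":0,"az":0},
    {"hand":0.4,"tx":0.7,"ty":0,"tz":-5,"ax":0,"ay":0,"az":0},
    {"hand":0.4,"tx":1.1,"ty":0,"tz":-8,"ax":0,"ay":0,"az":0},
    {"hand":0.4,"tx":1.5,"ty":0,"tz":-11,"ax":0,"ay":0,"az":0},
    {"hand":0.4,"tx":1.5,"ty":0,"tz":-11,"ax":0,"ay":0,"az":0},
    {"hand":0.4,"tx":1.5,"ty":0,"tz":-11,"ax":0,"ay":0,"az":0}
  ]
}}

```text
clock: 12.97
ee_pos: [0.5397, -0.1935, 0.2079]
eef_rot: [-0.062, -3.006, 0.006]
force: [-0.7, 0.5, -0.5]
width: 0.0569
grip_force: 0.0
```

Run:
```python
from h import *
from workcell import imaging
stat(); Rt=Rz([0,0,-1],RC[:,1]); move([.425,-.189,.205],Rt,False); move([.425,-.189,.074],Rt,False)
```

```text
12.9667 q [-0.433  0.487  1.634 -0.063  1.143 -1.933] [ 0.5397 -0.1935  0.2079] w 0.0569 g 0.0 F [-0.7  0.5 -0.5]
bed coords [  22.7 -352.4  151.8] u v n in tool [[-0.756, 0.24, -0.609], [0.28, 0.96, 0.031], [0.592, -0.147, -0.793]] tool z [-0.134 -0.001 -0.991] y [ 0.041  0.999 -0.007]
t [ 1.134e+01 -1.000e-02  1.820e+00] a [-0.006 -0.135 -0.005] rows 2.8 TCP [ 0.425 -0.189  0.205]
t [ 9.58  0.08 14.81] a [-0.006 -0.135 -0.005] rows 4.2 TCP [ 0.425 -0.189  0.074]
```

Request:
{"fn": "play_rows", "kwargs": {
  "steps": [
    {"hand":0.7,"tx":3.8,"ty":0,"tz":0.6,"ax":0,"ay":-0.045,"az":0},
    {"hand":1,"tx":7.6,"ty":0,"tz":1.2,"ax":0,"ay":-0.09,"az":0},
    {"hand":1,"tx":11.3,"ty":0,"tz":1.8,"ax":-0.006,"ay":-0.135,"az":-0.005},
    {"hand":1,"tx":11.3,"ty":0,"tz":1.8,"ax":-0.006,"ay":-0.135,"az":-0.005},
    {"hand":1,"tx":10.9,"ty":0,"tz":5,"ax":-0.006,"ay":-0.135,"az":-0.005},
    {"hand":1,"tx":10.4,"ty":0.1,"tz":8.5,"ax":-0.006,"ay":-0.135,"az":-0.005},
    {"hand":1,"tx":10,"ty":0.1,"tz":12,"ax":-0.006,"ay":-0.135,"az":-0.005},
    {"hand":1,"tx":9.6,"ty":0.1,"tz":14.8,"ax":-0.006,"ay":-0.135,"az":-0.005},
    {"hand":1,"tx":9.6,"ty":0.1,"tz":14.8,"ax":-0.006,"ay":-0.135,"az":-0.005},
    {"hand":1,"tx":9.6,"ty":0.1,"tz":14.8,"ax":-0.006,"ay":-0.135,"az":-0.005}
  ]
}}

```text
clock: 13.8
ee_pos: [0.4232, -0.1879, 0.0715]
eef_rot: [-0.057, -3.134, -0.005]
force: [0.2, 0.3, 0.2]
width: 0.0009
grip_force: 0.0
```

Run:
```python
from h import *
from workcell import imaging
stat(); Rt=Rz([0,0,-1],RC[:,1]); move([.459,-.190,.074],Rt,False); move([.586,-.195,.074],Rt,False)
# bottle check: cap top centre by colour in the top view
c=imaging.capture("top"); np.savez("top3.npz",**c); s=imaging.capture("side"); np.savez("side3.npz",**s)
for cc in (c,s):
    p=proj(cc,[.538,-.193,.101]).round().astype(int); print("cap px",p,cc["image"][p[1],p[0]])
```

```text
13.8 q [-5.600e-01  5.190e-01  2.096e+00 -1.000e-03  5.340e-01 -2.093e+00] [ 0.4232 -0.1879  0.0715] w 0.0009 g 0.0 F [0.2 0.3 0.2]
bed coords [-142.2 -318.8   89.6] u v n in tool [[-0.829, 0.242, -0.505], [0.277, 0.961, 0.005], [0.486, -0.136, -0.863]] tool z [-0.007  0.003 -1.   ] y [0.036 0.999 0.003]
t [-3.58 -0.07 -0.28] a [ 0.003 -0.007  0.   ] rows 0.9 TCP [ 0.459 -0.19   0.074]
t [-16.29  -0.11  -0.36] a [ 0.003 -0.007  0.   ] rows 3.9 TCP [ 0.586 -0.195  0.074]
cap px [355 190] [68 64 58]
cap px [350 227] [235 236 225]
```

Request:
{"fn": "play_rows", "kwargs": {
  "steps": [
    {"hand":1,"tx":-0.9,"ty":0,"tz":-0.1,"ax":0,"ay":0,"az":0},
    {"hand":1,"tx":-1.8,"ty":0,"tz":-0.2,"ax":0,"ay":0,"az":0},
    {"hand":1,"tx":-2.5,"ty":0,"tz":-0.3,"ax":0,"ay":0,"az":0},
    {"hand":1,"tx":-2.8,"ty":0,"tz":-0.3,"ax":0,"ay":0,"az":0},
    {"hand":1,"tx":-3.0,"ty":0,"tz":-0.3,"ax":0,"ay":0,"az":0},
    {"hand":1,"tx":-3.15,"ty":0,"tz":-0.3,"ax":0,"ay":0,"az":0},
    {"hand":1,"tx":-3.3,"ty":0,"tz":-0.3,"ax":0,"ay":0,"az":0},
    {"hand":1,"tx":-3.45,"ty":0,"tz":-0.3,"ax":0,"ay":0,"az":0},
    {"hand":1,"tx":-3.6,"ty":0,"tz":-0.3,"ax":0,"ay":0,"az":0},
    {"hand":1,"tx":-3.75,"ty":0,"tz":-0.3,"ax":0,"ay":0,"az":0},
    {"hand":1,"tx":-3.9,"ty":0,"tz":-0.3,"ax":0,"ay":0,"az":0},
    {"hand":1,"tx":-4.1,"ty":0,"tz":-0.3,"ax":0,"ay":0,"az":0},
    {"hand":1,"tx":-4.3,"ty":0,"tz":-0.3,"ax":0,"ay":0,"az":0},
    {"hand":1,"tx":-4.5,"ty":0,"tz":-0.3,"ax":0,"ay":0,"az":0},
    {"hand":1,"tx":-4.75,"ty":0,"tz":-0.3,"ax":0,"ay":0,"az":0},
    {"hand":1,"tx":-5.0,"ty":0,"tz":-0.3,"ax":0,"ay":0,"az":0}
  ]
}}

```text
clock: 15.23
ee_pos: [0.4741, -0.1902, 0.0752]
eef_rot: [-0.057, -3.138, -0.002]
force: [-2.5, -0.5, 1.5]
width: 0.0002
grip_force: 1.6
```

Request:
{"fn": "play_rows", "kwargs": {
  "steps": [
    {"hand":1,"tx":-0.25,"ty":0,"tz":0,"ax":0,"ay":0,"az":0},
    {"hand":1,"tx":-0.55,"ty":0,"tz":0,"ax":0,"ay":0,"az":0},
    {"hand":1,"tx":-0.9,"ty":0,"tz":0,"ax":0,"ay":0,"az":0},
    {"hand":1,"tx":-1.3,"ty":0,"tz":0,"ax":0,"ay":0,"az":0},
    {"hand":1,"tx":-1.7,"ty":0,"tz":0,"ax":0,"ay":0,"az":0},
    {"hand":1,"tx":-2.1,"ty":0,"tz":0,"ax":0,"ay":0,"az":0},
    {"hand":1,"tx":-2.5,"ty":0,"tz":0,"ax":0,"ay":0,"az":0},
    {"hand":1,"tx":-2.9,"ty":0,"tz":0,"ax":0,"ay":0,"az":0},
    {"hand":1,"tx":-3.3,"ty":0,"tz":0,"ax":0,"ay":0,"az":0},
    {"hand":1,"tx":-3.7,"ty":0,"tz":0,"ax":0,"ay":0,"az":0},
    {"hand":1,"tx":-4.1,"ty":0,"tz":0,"ax":0,"ay":0,"az":0},
    {"hand":1,"tx":-4.5,"ty":0,"tz":0,"ax":0,"ay":0,"az":0},
    {"hand":1,"tx":-4.9,"ty":0,"tz":0,"ax":0,"ay":0,"az":0},
    {"hand":1,"tx":-5.3,"ty":0,"tz":0,"ax":0,"ay":0,"az":0},
    {"hand":1,"tx":-5.7,"ty":0,"tz":0,"ax":0,"ay":0,"az":0},
    {"hand":1,"tx":-6.1,"ty":0,"tz":0,"ax":0,"ay":0,"az":0},
    {"hand":1,"tx":-6.5,"ty":0,"tz":0,"ax":0,"ay":0,"az":0},
    {"hand":1,"tx":-6.9,"ty":0,"tz":0,"ax":0,"ay":0,"az":0},
    {"hand":1,"tx":-7.2,"ty":0,"tz":0,"ax":0,"ay":0,"az":0},
    {"hand":1,"tx":-7.5,"ty":0,"tz":0,"ax":0,"ay":0,"az":0}
  ]
}}

```text
clock: 16.9
ee_pos: [0.5492, -0.1929, 0.0749]
eef_rot: [-0.057, -3.138, -0.002]
force: [-2.0, -1.3, 2.6]
width: 0.0009
grip_force: 1.6
```

Run:
```python
from h import *
stat(); Rt=Rz([0,0,-1],RC[:,1]); move([.586,-.195,.074],Rt,False)
```

```text
16.9 q [-4.510e-01  6.260e-01  1.805e+00 -1.000e-03  7.140e-01 -1.985e+00] [ 0.5492 -0.1929  0.0749] w 0.0009 g 1.6367924585938454 F [-2.  -1.3  2.6]
bed coords [ -35.7 -354.1   32.1] u v n in tool [[-0.831, 0.24, -0.502], [0.277, 0.961, 0.002], [0.483, -0.138, -0.865]] tool z [-0.003  0.001 -1.   ] y [0.036 0.999 0.001]
t [-3.69 -0.07  0.08] a [ 0.001 -0.003  0.   ] rows 0.9 TCP [ 0.586 -0.195  0.074]
```

Slow final approach.

Request:
{"fn": "play_rows", "kwargs": {
  "steps": [
    {"hand":1,"tx":-0.3,"ty":0,"tz":0,"ax":0,"ay":0,"az":0},
    {"hand":1,"tx":-0.6,"ty":0,"tz":0,"ax":0,"ay":0,"az":0},
    {"hand":1,"tx":-0.9,"ty":0,"tz":0,"ax":0,"ay":0,"az":0},
    {"hand":1,"tx":-1.2,"ty":0,"tz":0,"ax":0,"ay":0,"az":0},
    {"hand":1,"tx":-1.5,"ty":0,"tz":0,"ax":0,"ay":0,"az":0},
    {"hand":1,"tx":-1.75,"ty":0,"tz":0,"ax":0,"ay":0,"az":0},
    {"hand":1,"tx":-2.0,"ty":0,"tz":0,"ax":0,"ay":0,"az":0},
    {"hand":1,"tx":-2.2,"ty":0,"tz":0,"ax":0,"ay":0,"az":0},
    {"hand":1,"tx":-2.4,"ty":0,"tz":0,"ax":0,"ay":0,"az":0},
    {"hand":1,"tx":-2.55,"ty":0,"tz":0,"ax":0,"ay":0,"az":0},
    {"hand":1,"tx":-2.7,"ty":0,"tz":0,"ax":0,"ay":0,"az":0},
    {"hand":1,"tx":-2.85,"ty":0,"tz":0,"ax":0,"ay":0,"az":0},
    {"hand":1,"tx":-3.0,"ty":0,"tz":0,"ax":0,"ay":0,"az":0},
    {"hand":1,"tx":-3.1,"ty":0,"tz":0,"ax":0,"ay":0,"az":0},
    {"hand":1,"tx":-3.2,"ty":0,"tz":0,"ax":0,"ay":0,"az":0},
    {"hand":1,"tx":-3.3,"ty":0,"tz":0,"ax":0,"ay":0,"az":0},
    {"hand":1,"tx":-3.4,"ty":0,"tz":0,"ax":0,"ay":0,"az":0},
    {"hand":1,"tx":-3.5,"ty":0,"tz":0,"ax":0,"ay":0,"az":0}
  ]
}}

```text
clock: 18.4
ee_pos: [0.5836, -0.1942, 0.0749]
eef_rot: [-0.057, -3.137, -0.002]
force: [-11.5, -2.4, 8.0]
width: 0.0007
grip_force: 5.8
```

Request:
{"fn": "play_rows", "kwargs": {
  "steps": [
    {"hand":1,"tx":-0.05,"ty":0,"tz":0,"ax":0,"ay":0,"az":0},
    {"hand":1,"tx":-0.1,"ty":0,"tz":0,"ax":0,"ay":0,"az":0},
    {"hand":1,"tx":-0.15,"ty":0,"tz":0,"ax":0,"ay":0,"az":0},
    {"hand":1,"tx":-0.2,"ty":0,"tz":0,"ax":0,"ay":0,"az":0}
  ]
}}

```text
clock: 18.73
ee_pos: [0.5835, -0.1941, 0.0749]
eef_rot: [-0.057, -3.133, -0.003]
force: [-19.6, -3.2, 12.3]
width: 0.0001
grip_force: 9.8
```

Request:
{"fn": "play_rows", "kwargs": {
  "steps": [
    {"hand":1,"tx":0.2,"ty":0,"tz":0,"ax":0,"ay":0,"az":0},
    {"hand":1,"tx":0.6,"ty":0,"tz":0,"ax":0,"ay":0,"az":0},
    {"hand":1,"tx":1.5,"ty":0,"tz":0,"ax":0,"ay":0,"az":0},
    {"hand":1,"tx":3.5,"ty":0,"tz":0,"ax":0,"ay":0,"az":0},
    {"hand":1,"tx":6,"ty":0,"tz":0,"ax":0,"ay":0,"az":0},
    {"hand":1,"tx":9,"ty":0,"tz":-2,"ax":0,"ay":0,"az":0},
    {"hand":1,"tx":12,"ty":0,"tz":-5,"ax":0,"ay":0,"az":0},
    {"hand":1,"tx":13,"ty":0,"tz":-8,"ax":0,"ay":0,"az":0},
    {"hand":1,"tx":13,"ty":0,"tz":-10,"ax":0,"ay":0,"az":0},
    {"hand":1,"tx":13,"ty":0,"tz":-10,"ax":0,"ay":0,"az":0},
    {"hand":1,"tx":13,"ty":0,"tz":-10,"ax":0,"ay":0,"az":0}
  ]
}}

```text
clock: 19.65
ee_pos: [0.4563, -0.1897, 0.1761]
eef_rot: [-0.057, -3.141, 0.0]
force: [1.2, -0.3, 0.0]
width: 0.0007
grip_force: 0.0
```

Run:
```python
from h import *
from workcell import imaging
s0=load("side0.npz"); s=imaging.capture("side"); t=imaging.capture("top"); stat()
# front panel visible along side view: lip position via bright steel lip, expected home x ~ .587
im=s["image"].astype(int)
for d in (0,.01,.02):
    X=[np.array([.596-.009-d,-.195,.037])]; p=proj(s,X[0]); q=p.round().astype(int); print(d,p.round(1),im[q[1],q[0]])
# bystanders: pixels changed between first and last side picture
diff=(np.abs(im-s0["image"].astype(int)).sum(2)>60).astype(np.uint8)
n,l,st,_=cv2.connectedComponentsWithStats(diff)
print([tuple(r) for r in st[1:] if r[4]>25])
```

```text
19.75 q [-5.270e-01  3.780e-01  1.935e+00 -1.000e-03  8.320e-01 -2.061e+00] [ 0.4559 -0.1894  0.1745] w -0.0 g 0.0 F [-0.3  0.2 -0.4]
bed coords [ -63.5 -328.1  163.1] u v n in tool [[-0.83, 0.241, -0.503], [0.277, 0.961, 0.002], [0.484, -0.137, -0.864]] tool z [-0.004  0.002 -1.   ] y [0.036 0.999 0.001]
0 [365.9 238.3] [103 106 102]
0.01 [362.6 240. ] [102 105 104]
0.02 [359.2 241.6] [145 150 148]
[(np.int32(0), np.int32(0), np.int32(640), np.int32(400), np.int32(204783)), (np.int32(105), np.int32(25), np.int32(7), np.int32(6), np.int32(27)), (np.int32(0), np.int32(29), np.int32(24), np.int32(6), np.int32(45)), (np.int32(0), np.int32(37), np.int32(47), np.int32(57), np.int32(1834)), (np.int32(152), np.int32(175), np.int32(13), np.int32(13), np.int32(52)), (np.int32(96), np.int32(203), np.int32(12), np.int32(11), np.int32(47)), (np.int32(83), np.int32(207), np.int32(12), np.int32(36), np.int32(95)), (np.int32(100), np.int32(210), np.int32(10), np.int32(33), np.int32(51)), (np.int32(72), np.int32(215), np.int32(13), np.int32(26), np.int32(87)), (np.int32(0), np.int32(234), np.int32(66), np.int32(18), np.int32(300)), (np.int32(11), np.int32(246), np.int32(49), np.int32(11), np.int32(150)), (np.int32(0), np.int32(261), np.int32(60), np.int32(14), np.int32(155)), (np.int32(118), np.int32(294), np.int32(31), np.int32(23), np.int32(326)), (np.int32(58), np.int32(339), np.int32(11), np.int32(6), np.int32(40)), (np.int32(498), np.int32(348), np.int32(134), np.int32(52), np.int32(2669))]
```

Request:
{"fn": "play_rows", "kwargs": {
  "steps": [
    {"hand":1,"tx":0,"ty":3.5,"tz":-2,"ax":0,"ay":0,"az":0},
    {"hand":1,"tx":0,"ty":7,"tz":-4,"ax":0,"ay":0,"az":0},
    {"hand":1,"tx":0,"ty":10.5,"tz":-6,"ax":0,"ay":0,"az":0},
    {"hand":1,"tx":0,"ty":14,"tz":-8,"ax":0,"ay":0,"az":0},
    {"hand":1,"tx":0,"ty":17.5,"tz":-8,"ax":0,"ay":0,"az":0},
    {"hand":1,"tx":0,"ty":21,"tz":-8,"ax":0,"ay":0,"az":0},
    {"hand":1,"tx":0,"ty":24,"tz":-8,"ax":0,"ay":0,"az":0},
    {"hand":1,"tx":0,"ty":24,"tz":-8,"ax":0,"ay":0,"az":0},
    {"hand":1,"tx":0,"ty":24,"tz":-8,"ax":0,"ay":0,"az":0}
  ]
}}

```text
clock: 20.5
ee_pos: [0.4649, 0.0513, 0.2542]
eef_rot: [-0.052, -3.136, -0.002]
force: [0.1, 0.0, -0.0]
width: 0.0009
grip_force: 0.0
```

Run:
```python
from h import *
from workcell import imaging
s=imaging.capture("side"); t=imaging.capture("top"); stat()
for n,c in(("side0",s),("top0",t)):
    o=load(n+".npz"); print(n,c["image"].mean(),o["image"].mean(),np.abs(c["pose"]-o["pose"]).max(),c["image"][220,450],o["image"][220,450])
g=lambda c,X:cv2.getRectSubPix(c["image"],(1,1),tuple(map(float,proj(c,X)))).ravel()
ax=RC[:,0]; org=np.array([.703,-.199,0])
print("top, panel top edge z=.1 along x_cab"); 
for x in range(-130,-80,3): print(x,g(t,org+ax*x/1000+[0,0,.1]),g(s,org+ax*x/1000+[0,0,.037]))
# bystanders: cap blobs white in the two pictures near their start
for nm,p in (("b",(278,116)),("c",(443,225)),("carton",(212,126))):
    r=[]
    for c in (load("top0.npz"),t):
        im=cv2.cvtColor(c["image"],cv2.COLOR_RGB2GRAY)[p[1]-14:p[1]+14,p[0]-14:p[0]+14]; m=cv2.moments((im>150).astype(np.uint8),True); r.append((round(m["m10"]/max(m["m00"],1),1),round(m["m01"]/max(m["m00"],1),1),m["m00"]))
    print(nm,r)
```

```text
20.6 q [-3.500e-02  2.390e-01  1.891e+00  1.000e-03  1.017e+00 -1.571e+00] [0.4651 0.0497 0.2546] w 0.0003 g 0.0 F [ 0.1 -0.2 -0.1]
bed coords [ 34.4 -98.3 199. ] u v n in tool [[-0.83, 0.24, -0.504], [0.277, 0.961, 0.002], [0.485, -0.138, -0.864]] tool z [-0.005  0.001 -1.   ] y [0.036 0.999 0.001]
side0 120.08937630208334 124.32566015625 0.0 [131 130 118] [130 128 117]
top0 106.17409765625 96.80249088541666 0.0 [191 194 179] [171 172 159]
top, panel top edge z=.1 along x_cab
-130 [135 141 135] [ 96 100  97]
-127 [141 148 141] [95 98 96]
-124 [113 118 113] [82 84 84]
-121 [69 72 69] [68 69 71]
-118 [41 42 42] [72 73 73]
-115 [35 36 37] [ 97 100  96]
-112 [43 42 44] [143 148 142]
-109 [66 67 69] [153 159 153]
-106 [ 98  98 101] [136 142 136]
-103 [110 111 114] [83 85 84]
-100 [ 99 100 103] [68 69 70]
-97 [73 73 76] [67 68 69]
-94 [71 70 70] [68 69 71]
-91 [108 109 102] [67 68 69]
-88 [161 163 152] [67 70 70]
-85 [196 197 186] [67 68 70]
-82 [205 208 197] [68 68 69]
b [(13.8, 11.6, 129.0), (13.7, 12.3, 180.0)]
c [(16.0, 12.8, 153.0), (15.5, 13.0, 195.0)]
carton [(13.0, 11.1, 207.0), (12.9, 11.1, 231.0)]
```

```bash
python3 -c "
from workcell import workorder
print(workorder.hand_in())"
```

```text
the job is handed in; nothing more can be done
None
```

The job is handed in at about 20.6 s on the clock: the jaw is fully open, the capped bottle was set upright in the drawer, the drawer is home to within about 1 mm, and the other bottles and carton have not moved; I could not see whether the bottle stayed upright once the drawer closed.

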